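# Un-nest two pipe coupons and sort them by size

## Robot

A 6-joint arm with a two-finger parallel gripper is mounted at the origin on the work surface. World frame = base frame: x ahead of the robot, y to its left, z up, the work surface at z = 0. Lengths are in m, angles in rad, forces in N, time in s.
With the tool pointing down it reaches from about 0.375 to 0.9 m from the base axis. Payload 3.1 kg.
Tool frame: the origin (TCP) lies midway between the tips of the shut fingers; the grasp point (between the pads) lies 19 mm behind it; x points along the fingers, z is the direction in which the jaws open and shut, and the axes are right-handed (so a half turn about x gives the same grasp; the last joint's range is limited). The gripper opens to 87 mm and grips with 3 to 60 N. Pads are 19 mm wide; open, the fingers measure 117 mm over their backs; the gripper's body (75 mm by 190 mm) begins 51 mm behind the grasp point.
Start: joints at [-1.423, 0.527, 1.433, -0, 1.181, -0.178], TCP at [0.2, -0.592, 0.223] pointing down, gripper open.
Joint ranges: [-3.08, 3.08], [-0.75, 2.2], [0.22, 2.44], [-1.43, 4.57], [0, 2.65], [-2.85, 2.85]. Speed limits (rad/s): [2.79, 2.79, 3.14, 3.14, 3.14, 3.14].

## Interface

Orientations are given as a unit quaternion [x, y, z, w].
In Python, from bench import * gives the robot as it stands.
- The arm moves only by the shell command python3 -m pendant 'ROWS' [FORCE]. ROWS is text: rows parted by semicolons, each of 7 numbers parted by spaces: the turn, a rotation vector about the tool's x, y, z in rad, then the shift along the tool's x, y, z in m, then the gripper's target within -1 to 1 (fully open at 1, half-way at 0, shut at -1). In form: rx ry rz tx ty tz claw; .... A call has 1 to 5 rows; each row shifts and turns the commanded pose from where the row before left it, along the tool's axes as they then stand; what a row does not reach is not made up. A row lasts 1/10 s, in which the tool goes at most 50 mm and 8.59 degrees, less where a joint would pass 70% of its speed; a pose out of reach is approached as far as the arm can. A call is refused whole if a number of a shift passes 0.05 or a number of a turn 0.15, either way. A call with a gripper value outside its range is refused whole. The fingers move at their own pace and stop on an object; FORCE is the grip in N (left out, the last holds). Time passes only in rows, so rows that do not move let the fingers close. It gives the time, the measured TCP pose, the force and the opening at its end, in the units of the state.
- get_state(): the state, without advancing time (a new reading comes with each control period).
- camera(name): name is "scene" or "top" or "wrist"; returns (picture, depth): 384x512x3 uint8, red, green, blue; 384x512 float32, m along the optical axis (not along the pixel's ray), 0 where there is no reading.
- camera_info(name): a dict with "camera_matrix" (3x3 intrinsics, pixels), "D" ([k1, k2, p1, p2, k3] as OpenCV has them; the pictures are not rectified), "rvec" (rotation vector, rad) and "tvec" (3), from world to camera coordinates, as OpenCV has them; the wrist camera has in their place "mount" (4x4, takes a point from camera to tool coordinates, whose origin is the TCP and whose axes are the tool frame's). Camera axes: x right, y down, z forward; pixel columns grow to the right and rows downward; lengths in m; the calibration is good to about 2 mm. A picture is of the moment at which its call begins: read the wrist's pose just before it. camera_info takes no time and is no camera call.
- job_done(): hands the job in, once; it reports no verdict.
The state is a dict: "time_s": time; "joints": joint angles; "joint_velocities": joint speeds; "joint_torque": joint torques, N m; "tool_pos": TCP position; "tool_rot": TCP orientation; "contact_force": force on the tool from outside, world axes, zero at the start; "moment": the same for the moment, N m; "width": finger opening in m.
Only numpy, scipy, OpenCV 4.12 (cv2) and the standard library are available. Lean on these libraries where they do the work, as an engineer would, in place of code of your own. Each camera call takes 0.05 s, during which the arm holds its last target.

## Task

A thin steel pipe coupon is standing inside a wide one on the welding bench. Draw the thin one straight up out of the wide one, leaving the wide one standing where it is, and then stand each in the free place of its own size row: the thin one in the narrow blue tray, the wide one in the broad yellow tray. Keep both upright, set them down gently and let go.

Things in the scene. Friction and masses are not known exactly. Their poses are not given: they have to be found in the camera images.
- thin_pipe: Thin coupon: bright bare steel tube, open ends, 34 mm outer diameter, 3.5 mm wall, 95 mm tall, about 0.23 kg. Starts upright on the bench, loose inside the wide coupon (9 mm play all round when centred), its top 45 mm above the wide one's rim. Origin: centre of its lower end; z up its axis. The two trays and the nested pair change places from start to start.
- wide_pipe: Wide coupon: bright bare steel tube, open ends, 60 mm outer diameter, 4 mm wall, 50 mm tall, about 0.27 kg, upright on the bench around the thin one. Origin: centre of its lower end; z up its axis. The other loose things (rusty brown stub, red magnet, brush, hammer) lie beyond x = 0.70 m, below 70 mm, and are not part of the job.
- thin_row_place (a point): Centre of the free place in the narrow blue tray, on its floor (3 mm above the bench). Tray fixed, 190 mm long, 62 mm wide outside, 56 mm inside; wall tops 11 mm above the bench. x runs along the row, y across, z up; the tray's middle is at x = -45 mm, its end wall at x = +47 mm; a fixed sample thin pipe (34 mm diameter, 95 mm tall) stands at x = -100 mm.
- wide_row_place (a point): Centre of the free place in the broad yellow tray, on its floor (3 mm above the bench). Tray fixed, 190 mm long, 90 mm wide outside, 84 mm inside; wall tops 11 mm above the bench. x runs along the row, y across, z up; the tray's middle is at x = -45 mm, its end wall at x = +47 mm; a fixed sample wide pipe (60 mm diameter, 50 mm tall) stands at x = -100 mm.
Not all that is in view belongs to the job. There is more than one size of the part that bears thin_row_place; the job needs the smallest.

How it is judged:
On the way:
1. the thin pipe is lifted clear above the wide one, which still stands within 40 mm of where it was (z of thin_pipe in the frame of wide_pipe above 0.052 m and distance of wide_pipe from where it was at the start of the episode below 0.04 m and angle between wide_pipe's own z axis and vertical below 0.1 rad), for 0.1 s.
At the end, for the whole second after the job is handed in: Each pipe stands upright (within 0.1 rad) on the floor of its own tray (within 5 mm), within 30 mm along the row of the centre of the free place and between the tray's walls (15 to 16 mm across), at rest and released (x of thin_pipe in the frame of thin_row_place between -0.03 and 0.03 m and y of thin_pipe in the frame of thin_row_place between -0.015 and 0.015 m and z of thin_pipe in the frame of thin_row_place between -0.004 and 0.005 m and angle between each of thin_pipe, wide_pipe's own z axis and vertical below 0.1 rad and linear speed of each of thin_pipe, wide_pipe below 0.02 m/s and contact force between the fingers and thin_pipe below 0.1 N and x of wide_pipe in the frame of wide_row_place between -0.03 and 0.03 m and y of wide_pipe in the frame of wide_row_place between -0.016 and 0.016 m and z of wide_pipe in the frame of wide_row_place between -0.004 and 0.005 m and contact force between the fingers and wide_pipe below 0.1 N); the robot touches nothing.
It fails at once if a pipe is tipped over (more than 0.6 rad) (angle between any of thin_pipe, wide_pipe's own z axis and vertical above 0.6 rad).
It fails at once if a pipe is dropped (falls free faster than 0.7 m/s, about 25 mm) ((contact force between the fingers and thin_pipe below 0.1 N and linear speed of thin_pipe above 0.7 m/s and height (world z) of thin_pipe below 0.1 m) or (contact force between the fingers and wide_pipe below 0.1 N and linear speed of wide_pipe above 0.7 m/s and height (world z) of wide_pipe below 0.1 m)).
It also fails if it takes over 61 s, if anything falls off the work surface, if the arm or the gripper's body presses on something with over 40 N, if the wrist force passes 120 N, or if a joint passes its speed limit or range.

## Working session

There is one attempt and no reset: what is moved stays moved. The work goes in short steps, Python scripts to look and compute and a shell command to move; the robot and the scene stay as the last step left them, time stands still between calls to the robot, and variables do not carry over. Pictures are saved under pics/ and viewed, and the job is handed in when it is done.

```bash
mkdir -p pics; ls; python3 - <<'E'
from bench import *
import cv2,numpy as np
s=get_state();print(s)
for n in("scene","top"):
    p,d=camera(n);cv2.imwrite(f"pics/{n}0.png",p[:,:,::-1]);np.save(f"pics/{n}0.npy",d)
    print(n,camera_info(n))
print(camera_info("wrist"))
E
```

```text
pics
{'time_s': 0.0, 'joints': array([-1.42351446e+00,  5.28464702e-01,  1.43393165e+00, -4.26578784e-05,
        1.18140997e+00, -1.78484128e-01]), 'joint_velocities': array([-0.00038245, -0.00059032,  0.00020855, -0.00051182,  0.00047925,
       -0.00082698]), 'joint_torque': array([ 1.29978009e-03, -4.40033519e+01, -1.76593602e+01,  6.34118216e-02,
        5.81447489e-02, -1.47466803e-04]), 'tool_pos': array([ 0.19993456, -0.5913599 ,  0.22156322]), 'tool_rot': array([ 0.41284744,  0.57502152, -0.41174288,  0.57391205]), 'contact_force': array([ 0.43929215, -1.13163597, -0.74209028]), 'moment': array([ 0.01262294,  0.02463946, -0.01761236]), 'width': 0.08663753191999063}
scene {'camera_matrix': array([[368.36189594,   0.        , 256.5568716 ],
       [  0.        , 368.36189594, 189.67407648],
       [  0.        ,   0.        ,   1.        ]]), 'D': array([-0.04742413,  0.        ,  0.        ,  0.        ,  0.        ]), 'rvec': array([ 2.15843856,  1.11313591, -0.44446609]), 'tvec': array([-0.19274338, -0.23579589,  1.07324666])}
top {'camera_matrix': array([[379.31066602,   0
[... 220 characters left out ...]
ay([ 1.99329493, -2.24527204,  0.23153772]), 'tvec': array([0.0041493 , 0.43726227, 1.00827593])}
{'camera_matrix': array([[282.7899234 ,   0.        , 257.52823969],
       [  0.        , 282.7899234 , 189.64087998],
       [  0.        ,   0.        ,   1.        ]]), 'D': array([-0.07215044,  0.        ,  0.        ,  0.        ,  0.        ]), 'mount': array([[ 1.82553892e-03, -2.45902368e-01,  9.69292883e-01,
        -1.61617681e-01],
       [ 2.97658579e-04, -9.69294321e-01, -2.45903294e-01,
         6.57678913e-02],
       [ 9.99998289e-01,  7.37424375e-04, -1.69628956e-03,
        -3.09125377e-04],
       [ 0.00000000e+00,  0.00000000e+00,  0.00000000e+00,
         1.00000000e+00]])}
```

View pics/top0.png

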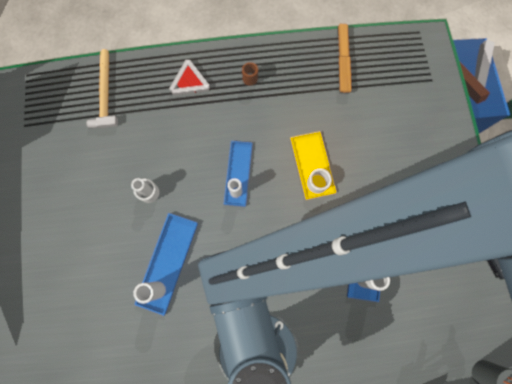

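View pics/scene0.png

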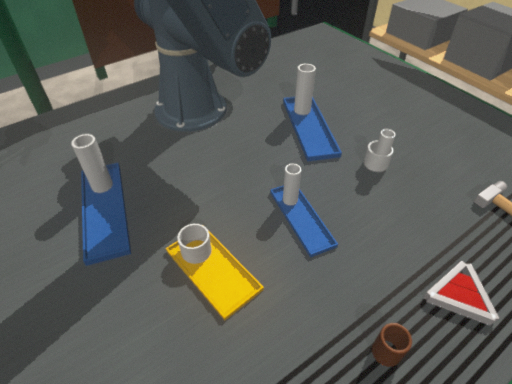

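Candidates for the blue tray: top pixels (238,173), (168,262) and (365,290, mostly under the arm). I'll measure their sizes from the depth, along with the yellow tray and the nested pair near (145,189).

```bash
cat > h.py <<'E'
from bench import *
import cv2,numpy as np
from scipy.spatial.transform import Rotation as R
def cloud(n,d,T=None):
    i=camera_info(n);K=i["camera_matrix"];D=i["D"]
    v,u=np.mgrid[:384,:512]
    q=cv2.undistortPoints(np.stack([u,v],-1).reshape(-1,1,2).astype(float),K,D).reshape(384,512,2)
    P=np.dstack([q*d[...,None],d])
    if T is None:
        Rm=cv2.Rodrigues(i["rvec"])[0]
        return (P-i["tvec"])@Rm
    M=T@i["mount"]
    return P@M[:3,:3].T+M[:3,3]
def toolT(s):
    T=np.eye(4);T[:3,:3]=R.from_quat(s["tool_rot"]).as_matrix();T[:3,3]=s["tool_pos"];return T
E
python3 - <<'E'
from h import *
for n in("top","scene"):
    p=cv2.imread(f"pics/{n}0.png");d=np.load(f"pics/{n}0.npy");W=cloud(n,d)
    hsv=cv2.cvtColor(p,cv2.COLOR_BGR2HSV)
    for c,lo,hi in(("blue",(100,130,50),(125,255,255)),("yel",(20,150,80),(35,255,255))):
        m=cv2.inRange(hsv,lo,hi)
        k,l,st,ce=cv2.connectedComponentsWithStats(m)
        for j in range(1,k):
            if st[j,4]<60: continue
            P=W[(l==j)&(d>0)]
            P=P[(P[:,2]<.02)&(P[:,2]>-.01)]
            if len(P)<50: continue
            r=cv2.minAreaRect((P[:,:2]*1000).astype(np.float32))
            print(n,c,ce[j].round(),st[j,4],r, np.percentile(P[:,2],[5,50,95]).round(4))
    # tall stuff clusters
    m=((W[...,2]>.03)&(W[...,2]<.16)&(d>0)&(W[...,0]<.7)&(W[...,0]>.2)).astype(np.uint8)
    k,l,st,ce=cv2.connectedComponentsWithStats(m)
    for j in range(1,k):
        if st[j,4]<40: continue
        P=W[l==j];zt=np.percentile(P[:,2],98);Q=P[P[:,2]>zt-.006]
        print(n,"tall",ce[j].round(),st[j,4],"ztop",zt.round(4),"top",((Q.max(0)+Q.min(0))/2).round(4),np.ptp(Q,0).round(3))
E
```

```text
top blue [239. 170.] 1000 ((500.7830810546875, -3.1405563354492188), (59.31053161621094, 189.0606689453125), 77.6601333618164) [0.0002 0.0039 0.011 ]
top blue [169. 258.] 2505 ((267.5738220214844, 222.5709686279297), (87.9708480834961, 265.7677307128906), 64.9144058227539) [0.0017 0.0053 0.0163]
top blue [362. 293.] 366 ((124.80784606933594, -309.3512878417969), (87.51224517822266, 39.62912368774414), 74.09693145751953) [0.0016 0.0054 0.0164]
top yel [311. 160.] 1525 ((502.156005859375, -224.59085083007812), (193.8251190185547, 96.2977523803711), 5.558988571166992) [0.0003 0.004  0.0122]
top yel [319. 181.] 127 ((451.6811828613281, -233.91748046875), (38.940616607666016, 33.72414779663086), 78.60354614257812) [0.0001 0.0036 0.0067]
top tall [319. 179.] 174 ztop 0.0568 top [ 0.4457 -0.2277  0.0546] [0.059 0.06  0.008]
top tall [143. 188.] 334 ztop 0.0971 top [0.48   0.2659 0.0952] [0.033 0.032 0.008]
top tall [234. 187.] 155 ztop 0.1012 top [0.4474 0.0093 0.0992] [0.031 0.032 0.008]
top tall [148. 287.] 209 ztop 0.1413 top [0.211  0.2564 0.1394] [0.02  0.044 0.007]
scene blue [313. 13
[... 240 characters left out ...]
5), 73.66142272949219) [0.002  0.0041 0.0154]
scene blue [306. 224.] 1774 ((501.51812744140625, -3.2085838317871094), (62.851409912109375, 191.29678344726562), 77.99798583984375) [0.0019 0.004  0.0117]
scene yel [220. 278.] 3473 ((500.5152893066406, -220.7626495361328), (190.49778747558594, 96.24919128417969), 5.549637794494629) [0.0012 0.0031 0.011 ]
scene tall [306.  87.] 529 ztop 0.1382 top [0.2126 0.2554 0.136 ] [0.021 0.043 0.007]
scene tall [382. 147.] 642 ztop 0.0953 top [0.48   0.2635 0.0929] [0.033 0.035 0.007]
scene tall [292. 180.] 501 ztop 0.0992 top [0.4475 0.0081 0.0969] [0.034 0.032 0.007]
scene tall [193. 239.] 567 ztop 0.0542 top [ 0.4458 -0.2283  0.0517] [0.059 0.06  0.007]
```

```bash
python3 - <<'E'
from h import *
s=get_state();print(R.from_quat(s["tool_rot"]).as_matrix().round(3))
for n in("top","scene"):
    d=np.load(f"pics/{n}0.npy");W=cloud(n,d)
    near=(np.hypot(W[...,0]-.48,W[...,1]-.265)<.05)&(d>0)
    for lo,hi in((.04,.056),(.088,.1)):
        P=W[near&(W[...,2]>lo)&(W[...,2]<hi)]
        r=cv2.minEnclosingCircle((P[:,:2]*1000).astype(np.float32));print(n,lo,len(P),r)
p=cv2.imread("pics/top0.png");q=cv2.imread("pics/scene0.png")
a=cv2.resize(p[130:220,110:260],None,fx=5,fy=5,interpolation=cv2.INTER_CUBIC)
cv2.imwrite("pics/crop.png",a)
E
```

```text
[[-0.     0.947  0.32 ]
 [ 0.002  0.32  -0.947]
 [-1.     0.    -0.002]]
top 0.04 130 ((475.6388244628906, 260.4052734375), 30.148778915405273)
top 0.088 66 ((479.98065185546875, 265.2792053222656), 16.697519302368164)
scene 0.04 241 ((474.79437255859375, 259.4332580566406), 30.547683715820312)
scene 0.088 99 ((478.8418884277344, 263.58477783203125), 18.38751220703125)
```

View pics/crop.png

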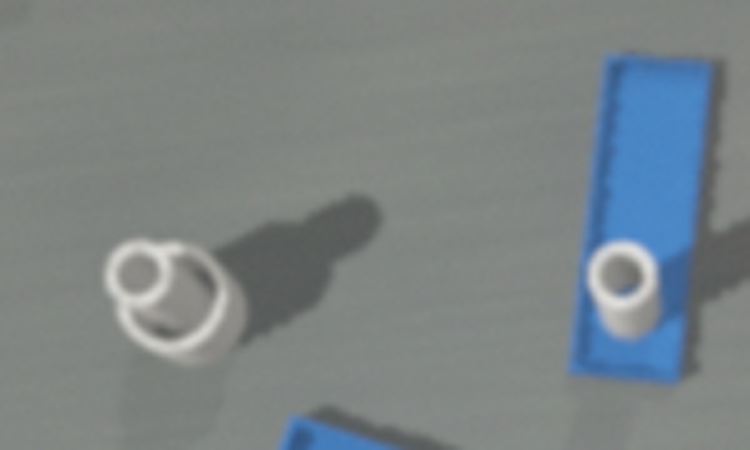

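The crop shows the nested pair at crop (170,300) and, at crop (640,210), the small blue tray. It measures 190 x 62 mm with a 34 x 95 mm sample; the two other blue trays are 268 x 88 mm with taller samples, so this is the tray the job means. I'm moving now, first out and then across, with the tool orientation unchanged.

```bash
python3 -m pendant '0 0 0 0 0.04 -0.025 1;0 0 0 0 0.04 -0.025 1;0 0 0 0 0.04 -0.025 1;0 0 0 0 0.04 -0.025 1;0 0 0 0 0.04 -0.025 1'; python3 -m pendant '0 0 0 0 0.04 -0.025 1;0 0 0 0 0.04 -0.025 1;0 0 0 0 0.04 -0.025 1;0 0 0 0 0.02 -0.04 1;0 0 0 0 0.02 -0.04 1'
```

```text
time_s: 0.6
tool_pos: [0.3503, -0.4079, 0.2222]
tool_rot: [0.413, 0.575, -0.412, 0.574]
contact_force: [0.8, -0.2, -0.6]
width: 0.0867
time_s: 1.1
tool_pos: [0.452, -0.2097, 0.2221]
tool_rot: [0.412, 0.575, -0.412, 0.574]
contact_force: [0.6, 0.1, -0.7]
width: 0.0873
```

```bash
python3 -m pendant '0 0 0 0 0.018 -0.044 1;0 0 0 0 0.018 -0.044 1;0 0 0 0 0.018 -0.044 1;0 0 0 0 0.018 -0.044 1;0 0 0 0 0.018 -0.044 1'; python3 -m pendant '0 0 0 0 0.018 -0.044 1;0 0 0 0 0.018 -0.044 1;0 0 0 0 0.018 -0.044 1;0 0 0 0 0.01 -0.02 1;0 0 0 0 0 0 1'; python3 - <<'E'
from h import *
s=get_state();print(s["tool_pos"],s["joints"]);T=toolT(s)
p,d=camera("wrist");cv2.imwrite("pics/w1.png",p[:,:,::-1])
W=cloud("wrist",d,T)
near=(np.hypot(W[...,0]-.48,W[...,1]-.265)<.06)&(d>0)
for lo,hi in((.035,.056),(.085,.102)):
    P=W[near&(W[...,2]>lo)&(W[...,2]<hi)]
    if len(P): print(lo,len(P),cv2.minEnclosingCircle((P[:,:2]*1000).astype(np.float32)))
v=np.array([.4796,.2647,0])-s["tool_pos"];print(T[:3,:3].T@v)
E
```

```text
time_s: 1.6
tool_pos: [0.4659, 0.0275, 0.2224]
tool_rot: [0.412, 0.575, -0.412, 0.574]
contact_force: [0.9, 0.1, 0.3]
width: 0.0873
time_s: 2.1
tool_pos: [0.4782, 0.193, 0.2223]
tool_rot: [0.411, 0.576, -0.411, 0.575]
contact_force: [0.3, -0.7, 0.9]
width: 0.0873
[0.47815694 0.19299378 0.22227036] [1.66248859e-01 3.81189793e-01 1.70473422e+00 7.73221416e-04
 1.05536483e+00 1.40620493e+00]
0.035 680 ((473.2381591796875, 262.341064453125), 29.974985122680664)
0.085 407 ((477.2920837402344, 267.18853759765625), 16.945188522338867)
[ 0.22232175  0.02454093 -0.0672217 ]
```

View pics/w1.png

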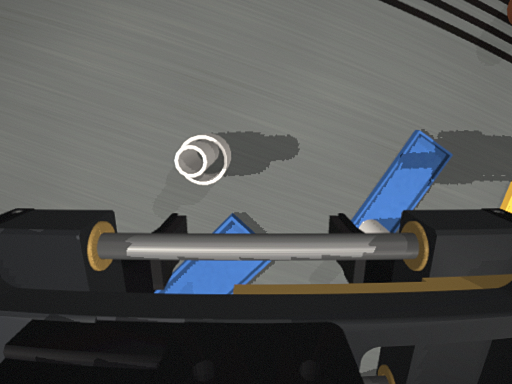

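The wrist view shows the pair at pixel (203,160). Its thin centre is (0.477, 0.267), within 3 mm of the fixed cameras, so I'll use the mean (0.4788, 0.2655).

```bash
python3 -m pendant '0 0 0 0 0.012 -0.034 1;0 0 0 0 0.012 -0.034 1;0 0 0 0 0 0 1;0 0 0 0 0 0 1'; python3 - <<'E'
from h import *
s=get_state();print(s["tool_pos"]);T=toolT(s)
v=np.array([.4788,.2655,.058])-s["tool_pos"];print(T[:3,:3].T@v)
p,d=camera("wrist");cv2.imwrite("pics/w2.png",p[:,:,::-1])
W=cloud("wrist",d,T)
near=(np.hypot(W[...,0]-.48,W[...,1]-.265)<.06)&(d>0)
for lo,hi in((.035,.056),(.085,.102)):
    P=W[near&(W[...,2]>lo)&(W[...,2]<hi)]
    if len(P): print(lo,len(P),cv2.minEnclosingCircle((P[:,:2]*1000).astype(np.float32)))
E
```

```text
time_s: 2.55
tool_pos: [0.479, 0.2612, 0.2222]
tool_rot: [0.412, 0.575, -0.413, 0.574]
contact_force: [0.5, -0.4, -0.1]
width: 0.0874
[0.4790145  0.26121946 0.22217025]
[ 0.16416507  0.00139796 -0.0042563 ]
0.035 752 ((473.0947265625, 262.2103576660156), 29.874073028564453)
0.085 372 ((477.2320861816406, 267.223388671875), 16.841022491455078)
```

```bash
python3 -m pendant '0 0 0 0.03 0.001 -0.0045 1;0 0 0 0.04 0 0 1;0 0 0 0.03 0 0 1;0 0 0 0 0 0 1' 25; python3 - <<'E'
from h import *
s=get_state();print(s["tool_pos"])
p,d=camera("wrist");cv2.imwrite("pics/w3.png",p[:,:,::-1])
p,d=camera("scene");cv2.imwrite("pics/s3.png",cv2.resize(p[60:220,280:480,::-1],None,fx=4,fy=3.75))
E
```

```text
time_s: 3.0
tool_pos: [0.4757, 0.2639, 0.119]
tool_rot: [0.41, 0.576, -0.416, 0.572]
contact_force: [-0.9, -0.1, -0.9]
width: 0.087
[0.47569085 0.26390934 0.11896878]
```

View pics/s3.png

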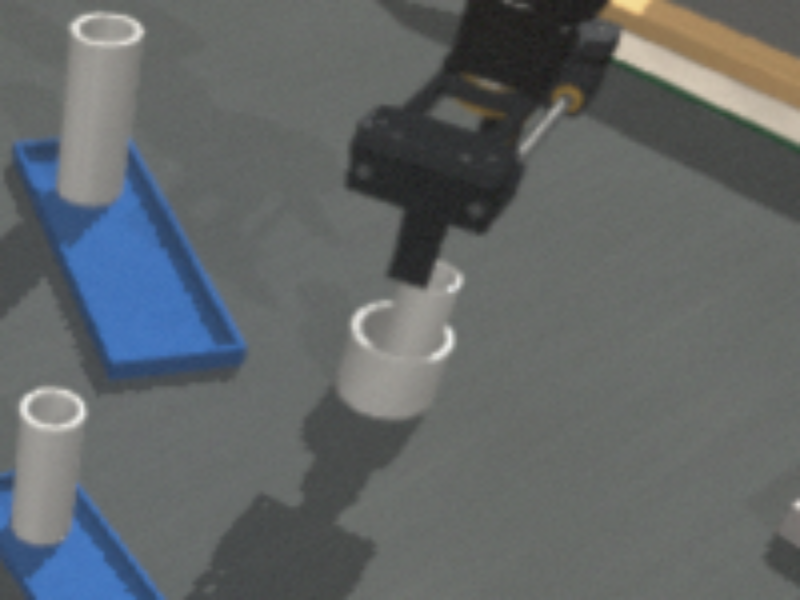

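View pics/w3.png

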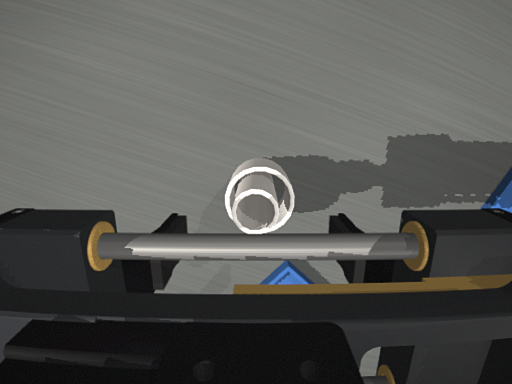

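The pipe is at column 255 and the jaw centre at about 257, so it's well centred. Checking the settled pose for tilt before the last descent.

```bash
python3 -m pendant '0 0 0 0 0 0 1' ; python3 - <<'E'
from h import *
s=get_state();T=toolT(s);print(s["tool_pos"],T[:3,:3].round(4))
v=np.array([.4788,.2655,.058])-s["tool_pos"];print(T[:3,:3].T@v)
D=np.array([[0,.947,.32],[0,.32,-.947],[-1,0,0]])
print(R.from_matrix(T[:3,:3].T@D).as_rotvec())
E
```

```text
time_s: 3.2
tool_pos: [0.4803, 0.2665, 0.1243]
tool_rot: [0.414, 0.574, -0.412, 0.575]
contact_force: [-0.5, 0.4, 0.4]
width: 0.0873
[0.48034878 0.26649439 0.12425219] [[ 3.200e-03  9.477e-01  3.191e-01]
 [ 9.000e-04  3.190e-01 -9.477e-01]
 [-1.000e+00  3.300e-03  2.000e-04]]
[ 0.06624598 -0.00200499  0.00043646]
[-0.0011357   0.00018037 -0.00331904]
```

```bash
python3 -m pendant '0 0 0 0.02 -0.001 0 1;0 0 0 0.02 0 0 1;0 0 0 0.015 0 0 1;0 0 0 0.009 0 0 1;0 0 0 0 0 0 1'; python3 -m pendant '0 0 0 0 0 0 1;0 0 0 0 0 0 1'; python3 - <<'E'
from h import *
s=get_state();T=toolT(s);print(s["tool_pos"])
v=np.array([.4788,.2655,.058])-s["tool_pos"];print(T[:3,:3].T@v)
p,d=camera("scene");cv2.imwrite("pics/s4.png",cv2.resize(p[60:220,280:480,::-1],None,fx=4,fy=3.75))
E
```

```text
time_s: 3.7
tool_pos: [0.4782, 0.2664, 0.0588]
tool_rot: [0.412, 0.574, -0.412, 0.575]
contact_force: [-0.3, 0.9, -0.7]
width: 0.0873
time_s: 3.9
tool_pos: [0.4788, 0.2668, 0.0597]
tool_rot: [0.413, 0.574, -0.412, 0.575]
contact_force: [0.2, 0.7, -0.7]
width: 0.0867
[0.47878538 0.26677033 0.05968798]
[ 0.00168709 -0.00039685  0.00120809]
```

View pics/s4.png

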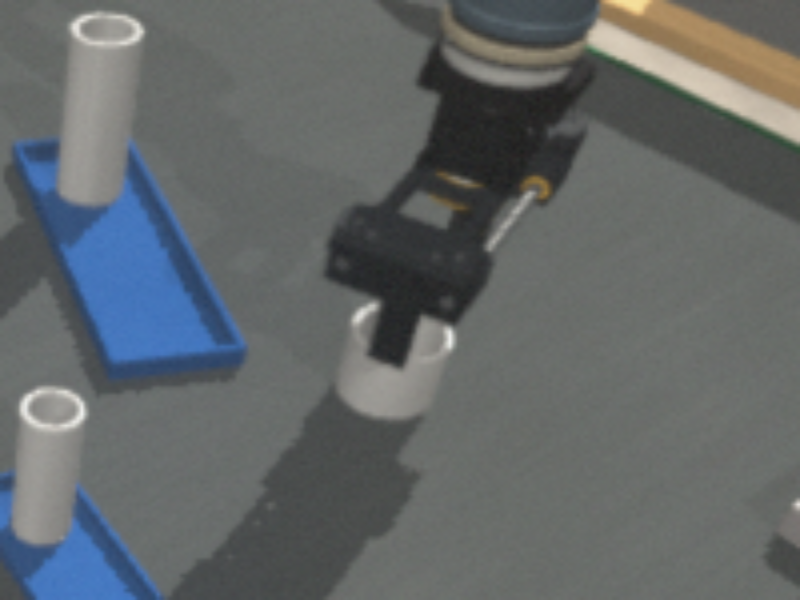

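The fingers are now on either side of the thin pipe, above the wide rim. Closing.

```bash
python3 -m pendant '0 0 0 0 0 0 0;0 0 0 0 0 0 -0.3;0 0 0 0 0 0 -0.6;0 0 0 0 0 0 -1;0 0 0 0 0 0 -1' 25;python3 -m pendant '0 0 0 0 0 0 -1;0 0 0 0 0 0 -1;0 0 0 0 0 0 -1;0 0 0 0 0 0 -1'
```

```text
time_s: 4.45
tool_pos: [0.4779, 0.2665, 0.0585]
tool_rot: [0.412, 0.574, -0.412, 0.574]
contact_force: [0.4, 0.6, 0.3]
width: 0.0546
time_s: 4.85
tool_pos: [0.4779, 0.2665, 0.0585]
tool_rot: [0.412, 0.574, -0.412, 0.574]
contact_force: [-0.1, -0.5, -0.6]
width: 0.0339
```

Width 33.9 mm matches the pipe. Drawing it straight up.

```bash
python3 -m pendant '0 0 0 0 0 0 -1;0 0 0 -0.01 0 0 -1;0 0 0 -0.015 0 0 -1;0 0 0 -0.015 0 0 -1;0 0 0 -0.015 0 0 -1' 30;python3 -m pendant '0 0 0 -0.015 0 0 -1;0 0 0 -0.02 0 0 -1;0 0 0 -0.025 0 0 -1;0 0 0 -0.02 0 0 -1;0 0 0 0 0 0 -1'; python3 -m pendant '0 0 0 0 0 0 -1;0 0 0 0 0 0 -1'; python3 - <<'E'
from h import *
s=get_state();T=toolT(s);print(s["tool_pos"],s["width"],s["joints"].round(2))
v=np.array([.545,-.0127,.2])-s["tool_pos"];print(T[:3,:3].T@v)
p,d=camera("scene");cv2.imwrite("pics/s5.png",cv2.resize(p[:240,192:,::-1],None,fx=2.5,fy=2.5))
W=cloud("scene",d)
near=(np.hypot(W[...,0]-.475,W[...,1]-.26)<.05)&(d>0)
P=W[near&(W[...,2]>.035)&(W[...,2]<.056)];print(cv2.minEnclosingCircle((P[:,:2]*1000).astype(np.float32)))
E
```

```text
time_s: 5.35
tool_pos: [0.4775, 0.2663, 0.1143]
tool_rot: [0.412, 0.575, -0.413, 0.574]
contact_force: [-0.3, 0.0, -2.2]
width: 0.0338
time_s: 5.85
tool_pos: [0.4796, 0.2671, 0.1966]
tool_rot: [0.414, 0.573, -0.41, 0.576]
contact_force: [0.5, 0.3, -1.9]
width: 0.0339
time_s: 6.05
tool_pos: [0.4767, 0.2661, 0.1924]
tool_rot: [0.411, 0.575, -0.413, 0.574]
contact_force: [0.0, -0.5, -1.9]
width: 0.0336
[0.47670444 0.26607901 0.1923599 ] 0.03360081937838629 [ 0.3   0.46  1.66 -0.    1.02  1.55]
[-0.00757776 -0.0245388   0.28597346]
((474.31353759765625, 259.46905517578125), 30.88359260559082)
```

View pics/s5.png

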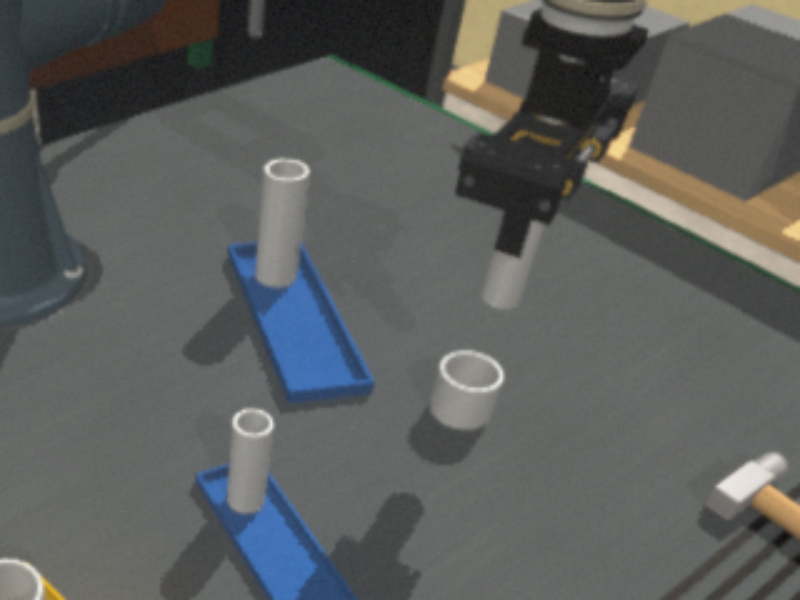

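The thin pipe is clear and the wide one is still standing at (0.474, 0.259), unmoved. Carrying the thin one to the blue tray.

```bash
python3 -m pendant '0 0 0 0 -0.0025 0.015 -1;0 0 0 0 -0.0025 0.028 -1;0 0 0 0 -0.0025 0.035 -1;0 0 0 0 -0.0025 0.035 -1;0 0 0 0 -0.0025 0.035 -1';python3 -m pendant '0 0 0 0 -0.0025 0.035 -1;0 0 0 0 -0.0025 0.035 -1;0 0 0 0 -0.0025 0.035 -1;0 0 0 0 -0.0025 0.023 -1;0 0 0 0 -0.002 0.01 -1'; python3 -m pendant '0 0 0 0 0 0 -1;0 0 0 0 0 0 -1;0 0 0 0 0 0 -1'; python3 - <<'E'
from h import *
s=get_state();T=toolT(s);print(s["tool_pos"],s["width"])
v=np.array([.545,-.0127,.0615])-s["tool_pos"];print(T[:3,:3].T@v)
D=np.array([[0,.947,.32],[0,.32,-.947],[-1,0,0]])
print(R.from_matrix(T[:3,:3].T@D).as_rotvec())
p,d=camera("scene");cv2.imwrite("pics/s6.png",cv2.resize(p[100:300,150:400,::-1],None,fx=3,fy=3))
E
```

```text
time_s: 6.6
tool_pos: [0.5131, 0.1201, 0.1927]
tool_rot: [0.412, 0.575, -0.413, 0.574]
contact_force: [0.7, 0.6, -3.3]
width: 0.0339
time_s: 7.1
tool_pos: [0.5464, -0.0154, 0.1928]
tool_rot: [0.413, 0.574, -0.413, 0.574]
contact_force: [-0.5, 0.8, -2.7]
width: 0.0335
time_s: 7.4
tool_pos: [0.5454, -0.011, 0.1933]
tool_rot: [0.412, 0.575, -0.412, 0.574]
contact_force: [-0.0, -0.0, -1.8]
width: 0.0337
[ 0.54542459 -0.01101476  0.19331005] 0.033712098952785645
[ 0.13180928 -0.00082264  0.00159539]
[ 0.00129472 -0.00103104  0.00091853]
```

View pics/s6.png

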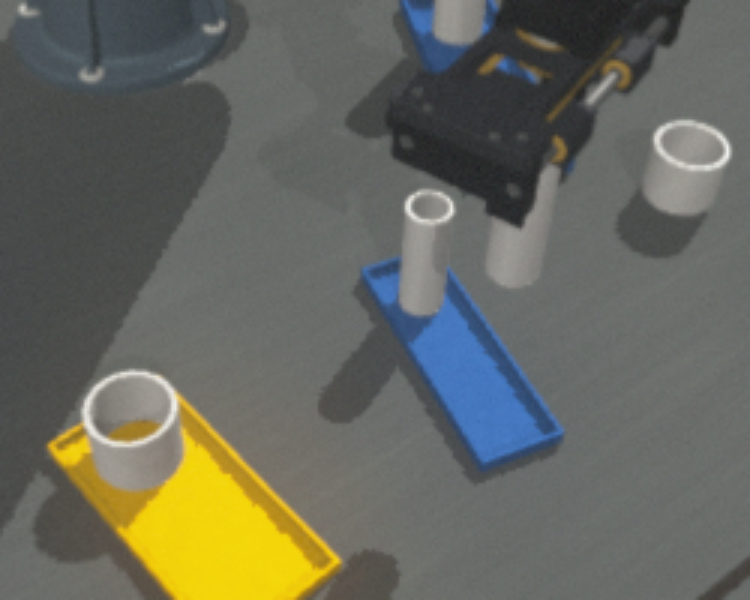

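```bash
python3 -m pendant '0 0 0 0.015 -0.001 0.0015 -1;0 0 0 0.03 0 0 -1;0 0 0 0.03 0 0 -1;0 0 0 0.025 0 0 -1;0 0 0 0.015 0 0 -1';python3 -m pendant '0 0 0 0.003 0 0 -1;0 0 0 0 0 0 -1;0 0 0 0 0 0 -1;0 0 0 0 0 0 -1'; python3 - <<'E'
from h import *
s=get_state();T=toolT(s);print(s["tool_pos"],s["width"])
v=np.array([.545,-.0127,.0615])-s["tool_pos"];print(T[:3,:3].T@v)
p,d=camera("scene");cv2.imwrite("pics/s7.png",cv2.resize(p[100:300,150:400,::-1],None,fx=3,fy=3))
E
```

```text
time_s: 7.95
tool_pos: [0.5445, -0.0126, 0.0768]
tool_rot: [0.411, 0.576, -0.412, 0.574]
contact_force: [-0.4, 0.2, -2.6]
width: 0.0337
time_s: 8.35
tool_pos: [0.5466, -0.014, 0.0767]
tool_rot: [0.413, 0.574, -0.412, 0.575]
contact_force: [1.3, -0.0, -3.0]
width: 0.0339
[ 0.54661137 -0.01399385  0.07671769] 0.03391088276072119
[ 0.01521308 -0.00114361 -0.00176151]
```

View pics/s7.png

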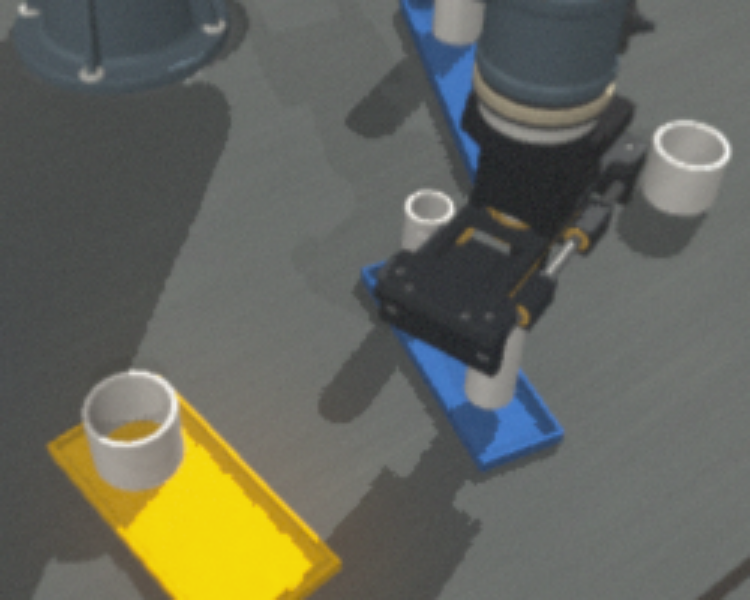

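```bash
python3 -m pendant '0 0 0 0.006 -0.001 -0.0015 -1;0 0 0 0.004 0 0 -1;0 0 0 0.002 0 0 -1;0 0 0 0 0 0 -1;0 0 0 0 0 0 -1';python3 -m pendant '0 0 0 0.0015 0 0 -1;0 0 0 0 0 0 -1;0 0 0 0 0 0 -1'
```

```text
time_s: 8.9
tool_pos: [0.5443, -0.013, 0.0634]
tool_rot: [0.412, 0.575, -0.412, 0.574]
contact_force: [-0.8, 0.6, -2.3]
width: 0.0336
time_s: 9.2
tool_pos: [0.5443, -0.013, 0.0621]
tool_rot: [0.412, 0.574, -0.412, 0.574]
contact_force: [-0.2, 0.8, -2.0]
width: 0.0339
```

```bash
python3 -m pendant '0 0 0 0.0015 0 0 -1;0 0 0 0 0 0 -1;0 0 0 0 0 0 -1'
```

```text
time_s: 9.5
tool_pos: [0.5447, -0.013, 0.0614]
tool_rot: [0.412, 0.574, -0.412, 0.575]
contact_force: [-1.0, -1.0, 6.1]
width: 0.0341
```

The wrist force went from -2 to +6 N: the pipe is on the tray floor. Releasing and backing straight up.

```bash
python3 -m pendant '0 0 0 0 0 0 -0.2;0 0 0 0 0 0 0;0 0 0 0 0 0 0.5;0 0 0 0 0 0 1;0 0 0 0 0 0 1';python3 -m pendant '0 0 0 0 0 0 1;0 0 0 0 0 0 1;0 0 0 0 0 0 1;0 0 0 0 0 0 1'; python3 -m pendant '0 0 0 -0.01 0 0 1;0 0 0 -0.02 0 0 1;0 0 0 -0.03 0 0 1;0 0 0 -0.03 0 0 1;0 0 0 -0.02 0 0 1'
```

```text
time_s: 10.0
tool_pos: [0.5443, -0.013, 0.0604]
tool_rot: [0.412, 0.574, -0.412, 0.574]
contact_force: [0.4, 0.2, -0.3]
width: 0.0588
time_s: 10.4
tool_pos: [0.5443, -0.013, 0.0605]
tool_rot: [0.412, 0.574, -0.412, 0.574]
contact_force: [0.2, 0.4, 0.4]
width: 0.0853
time_s: 10.9
tool_pos: [0.5452, -0.0131, 0.1733]
tool_rot: [0.413, 0.573, -0.412, 0.576]
contact_force: [-0.1, 0.7, 0.6]
width: 0.0869
```

```bash
python3 -m pendant '0 0 0 0 0.002 -0.02 1;0 0 0 0 0.002 -0.035 1;0 0 0 0 0.003 -0.035 1;0 0 0 0 0.002 -0.035 1;0 0 0 0 0.002 -0.035 1';python3 -m pendant '0 0 0 0 0.002 -0.035 1;0 0 0 0 0.003 -0.035 1;0 0 0 0 0.003 -0.03 1;0 0 0 0 0.002 -0.02 1;0 0 0 0 0 0 1';python3 -m pendant '0 0 0 0 0 0 1;0 0 0 0 0 0 1'; python3 - <<'E'
from h import *
s=get_state();T=toolT(s);print(s["tool_pos"],s["width"])
p,d=camera("wrist");cv2.imwrite("pics/w8.png",p[:,:,::-1])
for n in("wrist","scene","top"):
    if n!="wrist": p,d=camera(n);cv2.imwrite(f"pics/{n}8.png",p[:,:,::-1])
    W=cloud(n,d,T if n=="wrist" else None)
    for nm,c,lo,hi in(("wide",(.4745,.2605),.03,.056),("thin",(.545,-.0127),.09,.108)):
        P=W[(np.hypot(W[...,0]-c[0],W[...,1]-c[1])<.05)&(d>0)&(W[...,2]>lo)&(W[...,2]<hi)]
        if len(P)>10: print(n,nm,len(P),cv2.minEnclosingCircle((P[:,:2]*1000).astype(np.float32)),P[:,2].max())
v=np.array([.4745,.2605,.019])-s["tool_pos"];print(T[:3,:3].T@v)
E
```

```text
time_s: 11.4
tool_pos: [0.5031, 0.1434, 0.1714]
tool_rot: [0.413, 0.574, -0.412, 0.575]
contact_force: [0.4, 0.1, -0.3]
width: 0.0868
time_s: 11.9
tool_pos: [0.4738, 0.2613, 0.1713]
tool_rot: [0.412, 0.575, -0.411, 0.575]
contact_force: [0.2, -0.4, -0.3]
width: 0.0872
time_s: 12.1
tool_pos: [0.4748, 0.2582, 0.1708]
tool_rot: [0.412, 0.574, -0.413, 0.574]
contact_force: [0.3, 0.3, -0.1]
width: 0.0873
[0.47483289 0.25819861 0.17082138] 0.08725653664047647
wrist wide 1015 ((473.0450134277344, 262.26373291015625), 29.926530838012695) 0.0516460093309003
scene wide 383 ((474.1138000488281, 259.2776184082031), 30.98337173461914) 0.05426009540435776
scene thin 159 ((546.00341796875, -13.443249702453613), 17.371299743652344) 0.09997015729314301
top wide 179 ((475.7381896972656, 260.1500549316406), 30.438079833984375) 0.05387985236573501
top thin 65 ((546.966796875, -12.654396057128906), 17.3674373626709) 0.10158432627601471
[ 0.15182055  0.00039876 -0.00234521]
```

View pics/scene8.png

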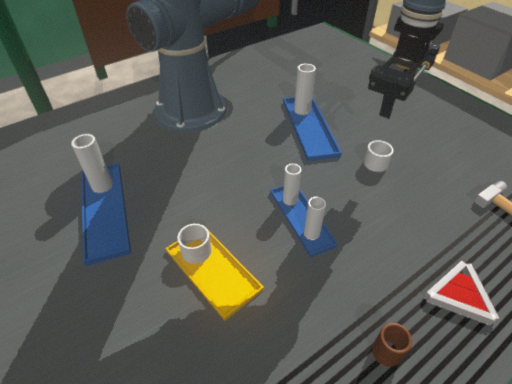

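View pics/w8.png

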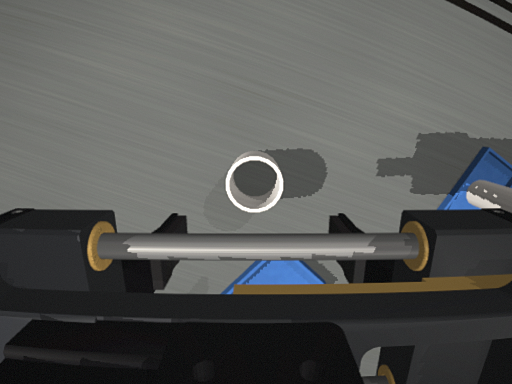

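The thin pipe stands in the blue tray (scene (316,218)), centred at (0.546, -0.013). The wide one is at wrist (254,184), about 2 mm off the jaw centre. Correcting that and descending.

```bash
python3 -m pendant '0 0 0 0.02 0 -0.0025 1;0 0 0 0.03 0 0 1;0 0 0 0.03 0 0 1;0 0 0 0.015 0 0 1;0 0 0 0 0 0 1';python3 -m pendant '0 0 0 0 0 0 1;0 0 0 0 0 0 1'; python3 - <<'E'
from h import *
s=get_state();T=toolT(s);print(s["tool_pos"])
v=np.array([.4745,.2605,.019])-s["tool_pos"];print(T[:3,:3].T@v)
p,d=camera("wrist");cv2.imwrite("pics/w9.png",p[:,:,::-1])
E
```

```text
time_s: 12.75
tool_pos: [0.4723, 0.2601, 0.0734]
tool_rot: [0.411, 0.575, -0.414, 0.573]
contact_force: [0.1, -0.4, -0.7]
width: 0.0866
time_s: 12.95
tool_pos: [0.4748, 0.2614, 0.0766]
tool_rot: [0.413, 0.574, -0.412, 0.575]
contact_force: [-0.1, 0.7, -0.8]
width: 0.0871
[0.4748423  0.26144018 0.0766004 ]
[ 0.05759886 -0.00075699  0.00077757]
```

View pics/w9.png

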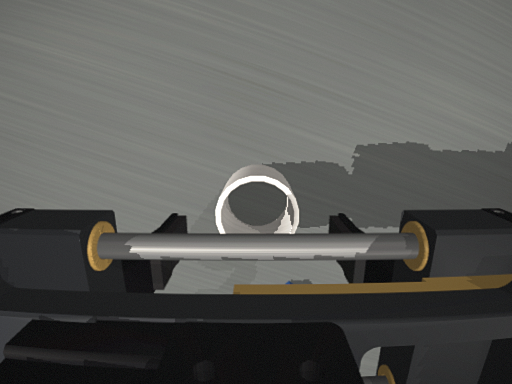

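The rim spans columns 215–299, centre 257, so it's dead centre between the fingers. Descending to grasp height.

```bash
python3 -m pendant '0 0 0 0.015 0 0 1;0 0 0 0.02 0 0 1;0 0 0 0.015 0 0 1;0 0 0 0.007 0 0 1;0 0 0 0 0 0 1';python3 -m pendant '0 0 0 0 0 0 1;0 0 0 0 0 0 1;0 0 0 0 0 0 1'
```

```text
time_s: 13.5
tool_pos: [0.4737, 0.2614, 0.0185]
tool_rot: [0.412, 0.575, -0.412, 0.574]
contact_force: [-1.1, 0.0, -0.4]
width: 0.0871
time_s: 13.8
tool_pos: [0.4743, 0.2616, 0.0194]
tool_rot: [0.413, 0.574, -0.412, 0.575]
contact_force: [-0.3, -0.5, 0.3]
width: 0.0871
```

```bash
python3 -m pendant '0 0 0 0 0 0 0.6;0 0 0 0 0 0 0.4;0 0 0 0 0 0 0.2;0 0 0 0 0 0 -0.2;0 0 0 0 0 0 -1' 30;python3 -m pendant '0 0 0 0 0 0 -1;0 0 0 0 0 0 -1;0 0 0 0 0 0 -1;0 0 0 0 0 0 -1'; python3 -m pendant '0 0 0 -0.005 0 0 -1;0 0 0 -0.015 0 0 -1;0 0 0 -0.02 0 0 -1;0 0 0 -0.025 0 0 -1;0 0 0 -0.03 0 0 -1'
```

```text
time_s: 14.3
tool_pos: [0.4738, 0.2614, 0.0185]
tool_rot: [0.412, 0.575, -0.412, 0.574]
contact_force: [0.1, -0.0, 0.6]
width: 0.0596
time_s: 14.7
tool_pos: [0.4738, 0.2614, 0.0185]
tool_rot: [0.412, 0.575, -0.412, 0.574]
contact_force: [0.5, 0.5, 0.4]
width: 0.0593
time_s: 15.2
tool_pos: [0.4725, 0.2609, 0.1135]
tool_rot: [0.411, 0.575, -0.413, 0.574]
contact_force: [-0.5, 0.4, -3.4]
width: 0.0594
```

Gripped at 59.4 mm and lifted. Raising it above the standing pipes, then across to the yellow tray.

```bash
python3 -m pendant '0 0 0 -0.03 0 0 -1;0 0 0 -0.03 0 0 -1;0 0 0 -0.02 -0.004 0.02 -1;0 0 0 0 -0.006 0.035 -1;0 0 0 0 -0.007 0.04 -1';python3 -m pendant '0 0 0 0 -0.007 0.04 -1;0 0 0 0 -0.007 0.04 -1;0 0 0 0 -0.007 0.04 -1;0 0 0 0 -0.007 0.04 -1;0 0 0 0 -0.007 0.04 -1';python3 -m pendant '0 0 0 0 -0.007 0.04 -1;0 0 0 0 -0.007 0.04 -1;0 0 0 0 -0.007 0.04 -1;0 0 0 0 -0.007 0.03 -1;0 0 0 0 -0.006 0.02 -1'; python3 -m pendant '0 0 0 0 0 0.01 -1;0 0 0 0 0 0 -1;0 0 0 0 0 0 -1;0 0 0 0 0 0 -1';python3 - <<'E'
from h import *
s=get_state();T=toolT(s);print(s["tool_pos"],s["joints"].round(2))
v=np.array([.5452,-.2183,.0215])-s["tool_pos"];print(T[:3,:3].T@v)
p,d=camera("scene");cv2.imwrite("pics/s10.png",p[:,:,::-1])
E
```

```text
time_s: 15.7
tool_pos: [0.4879, 0.1658, 0.1944]
tool_rot: [0.412, 0.575, -0.411, 0.575]
contact_force: [-0.0, -1.0, -3.6]
width: 0.0595
time_s: 16.2
tool_pos: [0.5182, -0.0362, 0.1933]
tool_rot: [0.412, 0.575, -0.412, 0.574]
contact_force: [1.1, -0.3, -2.5]
width: 0.0594
time_s: 16.7
tool_pos: [0.5409, -0.2092, 0.1932]
tool_rot: [0.413, 0.574, -0.413, 0.574]
contact_force: [0.2, 0.3, -3.1]
width: 0.0592
time_s: 17.1
tool_pos: [0.5439, -0.2144, 0.1934]
tool_rot: [0.412, 0.575, -0.412, 0.574]
contact_force: [0.1, 0.2, -3.1]
width: 0.0591
[ 0.54391418 -0.21436981  0.19336709] [-0.57  0.51  1.57  0.    1.07  0.68]
[1.71860813e-01 6.37228992e-05 4.38801871e-03]
```

View pics/s10.png

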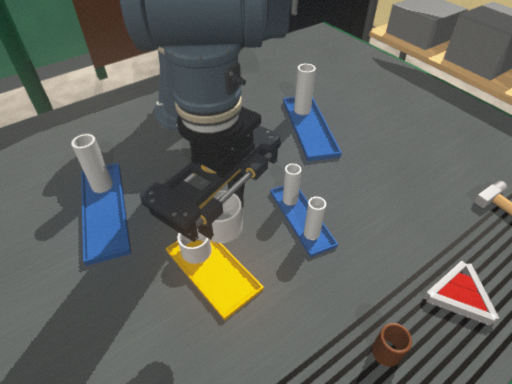

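```bash
python3 -m pendant '0 0 0 0.02 0 0.004 -1;0 0 0 0.035 0 0 -1;0 0 0 0.04 0 0 -1;0 0 0 0.03 0 0 -1;0 0 0 0.02 0 0 -1';python3 -m pendant '0 0 0 0.01 0 0 -1;0 0 0 0 0 0 -1;0 0 0 0 0 0 -1;0 0 0 0 0 0 -1'; python3 - <<'E'
from h import *
s=get_state();T=toolT(s);print(s["tool_pos"],s["width"])
v=np.array([.5452,-.2183,.0215])-s["tool_pos"];print(T[:3,:3].T@v)
p,d=camera("scene");cv2.imwrite("pics/s11.png",cv2.resize(p[130:330,130:380,::-1],None,fx=3,fy=3))
E
```

```text
time_s: 17.65
tool_pos: [0.5446, -0.218, 0.0464]
tool_rot: [0.412, 0.576, -0.412, 0.573]
contact_force: [0.1, -1.0, -2.4]
width: 0.0593
time_s: 18.05
tool_pos: [0.5467, -0.2204, 0.04]
tool_rot: [0.412, 0.573, -0.412, 0.576]
contact_force: [0.4, -0.2, -3.1]
width: 0.0592
[ 0.54674879 -0.22036787  0.04002845] 0.059235069469069035
[ 0.01852094 -0.00084081 -0.00249918]
```

View pics/s11.png

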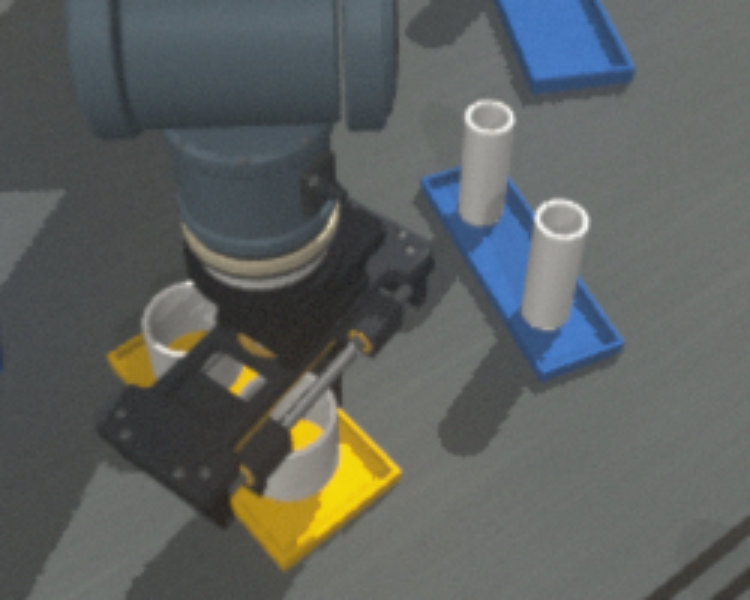

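Aligned over the free half of the yellow tray and clear of the thin pipe. Lowering gently.

```bash
python3 -m pendant '0 0 0 0.006 0 -0.001 -1;0 0 0 0.006 0 -0.001 -1;0 0 0 0.004 0 0 -1;0 0 0 0 0 0 -1;0 0 0 0 0 0 -1';python3 -m pendant '0 0 0 0.0015 0 0 -1;0 0 0 0 0 0 -1;0 0 0 0 0 0 -1'
```

```text
time_s: 18.6
tool_pos: [0.5449, -0.218, 0.0223]
tool_rot: [0.412, 0.575, -0.412, 0.574]
contact_force: [-0.2, -0.1, -2.1]
width: 0.0594
time_s: 18.9
tool_pos: [0.5451, -0.2182, 0.0215]
tool_rot: [0.412, 0.574, -0.412, 0.575]
contact_force: [-0.3, 0.7, 2.2]
width: 0.0595
```

It's in contact (force -2 to +2 N). Releasing and retreating.

```bash
python3 -m pendant '0 0 0 0 0 0 0.4;0 0 0 0 0 0 0.6;0 0 0 0 0 0 1;0 0 0 0 0 0 1;0 0 0 0 0 0 1';python3 -m pendant '0 0 0 0 0 0 1;0 0 0 0 0 0 1;0 0 0 0 0 0 1'; python3 -m pendant '0 0 0 -0.01 0 0 1;0 0 0 -0.02 0 0 1;0 0 0 -0.03 0 0 1;0 0 0 -0.04 0 0 1;0 0 0 -0.04 0 0 1';python3 -m pendant '0 0 0 -0.02 -0.03 0.02 1;0 0 0 0 -0.03 0.04 1;0 0 0 0 -0.03 0.04 1;0 0 0 0 -0.03 0.04 1;0 0 0 0 -0.03 0.04 1';python3 -m pendant '0 0 0 0 0 0.03 1;0 0 0 0 0 0.02 1;0 0 0 0 0 0 1;0 0 0 0 0 0 1'; python3 - <<'E'
from h import *
s=get_state();print(s["tool_pos"],s["width"])
def loc(P,mid,ang):
    u=np.array([np.cos(ang),np.sin(ang)]);c=mid+.045*u;v=P-c;return (v@u*1000).round(1),((-v[0]*u[1]+v[1]*u[0])*1000).round(1)
for n in("scene","top"):
    p,d=camera(n);cv2.imwrite(f"pics/{n}12.png",p[:,:,::-1]);W=cloud(n,d)
    for nm,c,lo,hi,mid,a in(("wide",(.545,-.2183),.03,.062,(.5008,-.2226),np.radians(5.55)),("thin",(.545,-.0127),.09,.108,(.501,-.003),np.radians(-12.2))):
        P=W[(np.hypot(W[...,0]-c[0],W[...,1]-c[1])<.05)&(d>0)&(W[...,2]>lo)&(W[...,2]<hi)]
        if len(P)>10:
            e=cv2.minEnclosingCircle((P[:,:2]*1000).astype(np.float32));print(n,nm,len(P),e,P[:,2].max(),loc(np.array(e[0])/1000,np.array(mid),a))
E
```

```text
time_s: 19.4
tool_pos: [0.545, -0.218, 0.0209]
tool_rot: [0.412, 0.574, -0.412, 0.574]
contact_force: [-0.1, 0.3, -0.7]
width: 0.0836
time_s: 19.7
tool_pos: [0.545, -0.218, 0.021]
tool_rot: [0.412, 0.575, -0.412, 0.574]
contact_force: [-0.1, 1.5, -0.2]
width: 0.0866
time_s: 20.2
tool_pos: [0.5446, -0.2178, 0.1628]
tool_rot: [0.412, 0.575, -0.412, 0.574]
contact_force: [0.2, 0.4, -0.0]
width: 0.0869
time_s: 20.7
tool_pos: [0.4597, -0.4382, 0.1822]
tool_rot: [0.412, 0.574, -0.412, 0.575]
contact_force: [1.1, -0.3, 0.2]
width: 0.0869
time_s: 21.1
tool_pos: [0.476, -0.4831, 0.1811]
tool_rot: [0.413, 0.575, -0.412, 0.574]
contact_force: [0.1, -0.0, -0.8]
width: 0.0869
[ 0.47600902 -0.48313697  0.18108214] 0.08688362702139701
scene wide 619 ((547.4335327148438, -218.32286071777344), 30.659231185913086) 0.05630786702754257 (np.float64(1.8), np.float64(-0.3))
scene thin 159 ((546.580322265625, -13.911202430725098), 17.50644302368164) 0.1001249615772741 (np.float64(1.9), np.float64(-1.0))
top thin 63 ((546.8995361328125, -12.7977933883667), 17.33075714111328) 0.1023848868100194 (np.float64(1.9), np.float64(0.1))
```

View pics/scene12.png

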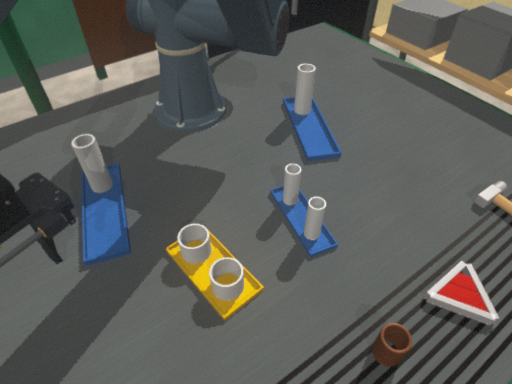

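View pics/top12.png

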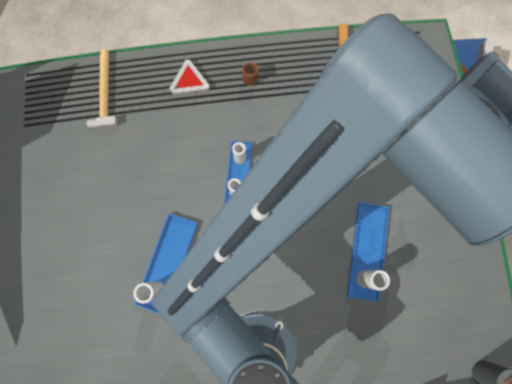

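Both pipes stand upright in their trays: thin at scene (316,218), wide at (227,280). Each is within 2 mm of its place, and the gripper is open and away from everything. Handing in.

```bash
python3 -c "
from bench import *
print(job_done())"
```

```text
the job is handed in; nothing more can be done
None
```

The job is done and handed in at about 21 s. I drew the thin pipe straight up out of the wide one, and the wide one stayed within about 1 mm of where it was. I then stood the thin pipe in the smallest blue tray (190 x 62 mm) and the wide one in the yellow tray. The wrist force showed a soft touch on the tray floor before each release.

- **Thin pipe:** the last scene and top pictures put it 1.9 mm along and at most 1.0 mm across from its place.
- **Wide pipe:** the scene picture puts it 1.8 mm along and 0.3 mm across from its place. The arm hid it from the top camera, so that camera gave no second check.
- **Disagreement:** the wrist camera read both pipes' starting positions 2–3 mm off the fixed cameras. I averaged them, and both grasps came out centred.
- **Not measured:** I judged the pipes upright from the pictures and did not work out their tilt. No check failed.

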